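# Close the ticket desk: coins into the till, closed sign up

## Robot

A 6-joint arm with a two-finger parallel gripper is mounted at the origin on the work surface. World frame = base frame: x ahead of the robot, y to its left, z up, the work surface at z = 0. Lengths are in m, angles in degrees, forces in N, time in s.
With the tool pointing down it reaches from about 0.325 to 0.775 m from the base axis. Payload 5.5 kg.
Tool frame: the origin (TCP) lies midway between the tips of the shut fingers; the grasp point (between the pads) lies 19 mm behind it (arm.pinch_z is the distance from the TCP to the grasp point, in m); z points along the fingers, y is the direction in which the jaws open and shut (so a half turn about z gives the same grasp; the last joint's range is limited). The gripper opens to 85 mm and grips with 20 to 120 N. Pads are 22 mm wide; open, the fingers measure 114 mm over their backs; the gripper's body (76 mm by 85 mm) begins 54 mm behind the grasp point. The pads swing forward as they close: fully open they stand 13 mm farther back than shut.
Start: joints at [72.038, 5.22, 70.514, -0, 104.267, -3.249], TCP at [0.152, 0.58, 0.231] pointing down, gripper open.
Joint ranges: [-164.24, 164.24], [-49.07, 125.15], [9.68, 141.18], [-86.29, 266.29], [3.28, 154.24], [-151.56, 151.56]. Speed limits (degrees/s): [147.25, 147.25, 172.46, 180, 180, 180].

## Interface

Orientations are given as [roll, pitch, yaw] about the fixed x, y, z axes, in that order (R = Rz(yaw) Ry(pitch) Rx(roll)).
In Python, from rig import arm, jaws, eyes gives the robot as it stands. Calls block until the motion is done:
- arm.reach(position, orientation): joint-space move of the TCP to a pose.
- arm.line_to(position, rot=None, vel=0.15): straight line of the TCP; rot=None keeps the orientation; vel is the mean speed in m/s.
- arm.move_joints(angles): joint-space move.
- jaws.gripper_open() and jaws.close(force=None): open the fingers fully, or close them until they stop; force is the grip in N (None keeps the last).
- arm.sleep(seconds).
- arm.solve_ik(position, orientation): joint angles nearest the present ones, or None.
- arm.state(): the state.
- eyes.capture(name): name is "scene" or "top" or "wrist"; returns the picture (480x640x3 uint8, red, green, blue); there is no depth.
- eyes.get_calibration(name): a dict with "vfov" (degrees; the focal length in pixels is half the picture's height over the tangent of half this angle, whatever the lens; pixels are square), "cx", "cy" (the principal point, pixels), "k1" (the pictures are not rectified: a ray, as slopes to the right and down, at radius r is drawn at 1 + k1 r^2 times it, then the intrinsics apply), "rvec" (rotation vector, rad) and "tvec" (3), from world to camera coordinates, as OpenCV has them. Camera axes: x right, y down, z forward; pixel columns grow to the right and rows downward; lengths in m; the calibration is good to about 2 mm. A picture is of the moment at which its call begins: read the wrist's pose just before it. get_calibration takes no time and is no camera call; for the wrist camera it gives the pose at the moment of the call.
A pose or a line that the arm cannot do raises arm.Unreachable and nothing moves.
- arm.sign_off(): hands the job in, once; it reports no verdict.
The state is a dict: "time_s": time; "q": joint angles; "joint_velocities": joint speeds; "joint_efforts": joint torques, N m; "tool_pos": TCP position; "tool_rot": TCP orientation; "contact_force": force on the tool from outside, world axes, zero at the start; "wrist_torque": the same for the moment, N m; "gripper_width": finger opening in m.
Only numpy, scipy, OpenCV 4.12 (cv2) and the standard library are available. Lean on these libraries where they do the work, as an engineer would, in place of code of your own. Each camera call takes 0.05 s, during which the arm holds its last target. There are 200 camera calls.

## Task

Close the ticket desk for the day: set the blue coin cassette flat in the open front bay of the till drawer without dropping it, let go of it and slide the drawer fully shut. Then squeeze the orange button on the black grip of the telescopic closed sign, pull the sign straight up past the first stop to the second stop (both sections fully out), and finish while still holding it up there, since it sinks back when let go. Do not knock the stapler, the bell or the spray bottle about.

Things in the scene. Friction and masses are not known exactly. Their poses are not given: they have to be found in the camera images.
- cassette: Loose blue coin cassette with two rows of brass and steel coins on top; a block 76 x 40 x 34 mm (x, y, z), about 0.3 kg. Origin at the centre of its underside, x along its length. Grasp it across its 40 mm width (y) from above. It stands on the counter right of the sign (robot's view), ahead of or behind the stapler.
- bay_floor (a point): Centre of the floor of the wide empty front bay of the black till drawer (moves with it), 14 mm above the counter. Axes: x into the till (the closing way), y along the drawer's front, z up. Bay: 104 mm in x (front panel 52 mm before this point, partition 52 mm behind), 288 mm in y, walls 45 mm high, front panel 68 mm. The till's roof (92 mm above the counter) covers what is not drawn out.
- drawer_front (a point): Middle of the top edge of the outer face of the grey drawer front panel (320 mm wide, 74 mm tall, 14 mm thick, upright, no handle), 82 mm above the counter and 66 mm in front of bay_floor; moves with the drawer, axes as bay_floor. Push this face along +x of the point to shut the drawer; its white strips and lock (up to 5 mm proud) offer no resistance.
- till_drawer (a joint): Opening of the till drawer in m: 0 is fully shut against its stop, starts 0.14 to 0.18 open. Stiffness: about 2 N of friction, it stays where it is left.
- sign_grip: Black grip block on top of the telescopic sign, 34 x 34 x 44 mm (x, y, z), origin at its centre, 132 mm up when the sign is down. Moves only up and down. Orange button on its +y side. A red disc (90 mm across) hangs on its +x side, 40 to 44 mm out, its centre 67 mm below. Under the grip: a 28 mm tube with a latch (from 35 mm below, 30 mm out in y) on a fixed 70 mm square base. Moving parts 0.5 kg.
- button_face (a point): Centre of the outer face of the orange release button, 25 mm from the grip's centre in +y (axes as sign_grip); the face is 24 mm wide in x and 28 mm tall. Grip plus button measure 42 mm across y, 36 mm with the button pressed in.
- release_button (a joint): How far the button is pressed in, in m: 0 out, 0.006 fully in (along -y of the grip). Sprung: 3.5 N to start, 7.7 N fully in. While out, a latch blocks the sign when it is down; pressed over 4 mm it frees it. Gripping the grip across y, one finger on the button, one on the opposite face, presses it. Once the sign is 15 mm up the latch is clear.
- mast_upper (a joint): How far the thin upper section (with grip and disc) is drawn out of the lower one, in m: 0 down, 0.07 at its stop (the first stop). It comes out first; takes about 3.5 N to lift.
- mast_lower (a joint): How far the thicker lower section is drawn out of the fixed tube, in m: 0 down, 0.07 at its stop (the second stop). It follows once the upper one is at its stop; takes about 6 N in all. The grip is then 0.14 m higher than at the start. Both sections slide down again under their weight when let go.
- stapler: Loose green stapler, 120 x 36 x 42 mm, origin at the centre of its underside. Leave it alone.
- bell: Loose brass counter bell, 72 mm across, 46 mm tall, origin at the centre of its underside. Leave it alone.
- spray: Loose white bottle with a blue cap, 60 mm across, 140 mm tall, origin at the centre of its underside. Leave it alone.

How it is judged (in metres and radians):
On the way, in this order (a step that is already met when the one before it is completed fails the run):
1. the cassette lies flat on the floor of the drawer's front bay, let go (x of cassette in the frame of bay_floor between -0.05 and 0.052 m and y of cassette in the frame of bay_floor between -0.146 and 0.146 m and z of cassette in the frame of bay_floor between -0.006 and 0.006 m and angle between cassette's own z axis and vertical below 0.15 rad and contact force between the fingers and cassette below 0.05 N and linear speed of cassette below 0.05 m/s), for 0.2 s.
2. the drawer is fully shut with the cassette in it (x of cassette in the frame of bay_floor between -0.05 and 0.052 m and y of cassette in the frame of bay_floor between -0.146 and 0.146 m and z of cassette in the frame of bay_floor between -0.006 and 0.006 m and angle between cassette's own z axis and vertical below 0.15 rad and value of joint till_drawer below 0.006 m), for 0.2 s.
3. the button is pressed with the sign still down (value of joint release_button above 0.004 m and value of joint each of mast_upper, mast_lower below 0.012 m), for 0.1 s.
4. the upper section is out to its stop (value of joint mast_upper above 0.065 m), for 0.1 s.
At the end, for the whole second after the job is handed in: Both sign sections are drawn out to their stops (each over 65 of 70 mm) and at rest, the fingers hold the grip (over 3 N), the drawer is shut to within 6 mm, the cassette lies flat (within 0.15 rad) on the floor of the front bay, and stapler, bell and bottle are within 30 mm of where they stood (all of step 2 and value of joint each of mast_upper, mast_lower above 0.065 m and contact force between the fingers and sign_grip above 3 N and velocity of joint each of mast_upper, mast_lower below 0.02 m/s and distance of each of stapler, bell, spray from where it was at the start of the episode below 0.03 m); the arm keeps its last pose, push and grip.
It fails at once if a bystander knocked about (moved over 30 mm) (distance of any of stapler, bell, spray from where it was at the start of the episode above 0.03 m).
It fails at once if the cassette dropped or flung (faster than 0.6 m/s without the fingers on it) (linear speed of cassette above 0.6 m/s and contact force between the fingers and cassette below 0.05 N).
It also fails if it takes over 64 s, if anything falls off the work surface, if the arm or the gripper's body presses on something with over 40 N, if the wrist force passes 120 N, or if a joint passes its speed limit or range.

## Working session

There is one attempt and no reset: what is moved stays moved. The work goes in short steps, each a Python script; the robot and the scene stay as the last script left them, time stands still between calls to the robot, and variables do not carry over. Pictures are saved under pics/ and viewed, about 8 in all and at most 12, crops included, and the job is handed in when it is done.

```bash
mkdir -p pics; ls
python3 - <<'E'
from rig import arm, jaws, eyes
import cv2
for n in ("scene","top"):
    im=eyes.capture(n); cv2.imwrite(f"pics/{n}0.png",im[:,:,::-1]); print(n,eyes.get_calibration(n))
print(arm.state(),arm.pinch_z)
E
```

```text
pics
scene {'vfov': 55.87978038937878, 'cx': 321.468913868301, 'cy': 238.01013064335405, 'k1': -0.10387567447452956, 'rvec': array([ 1.3586543 ,  2.3230222 , -0.77728654]), 'tvec': array([ 0.29777219, -0.28126602,  1.33725485])}
top {'vfov': 49.05429512464789, 'cx': 317.3855270407542, 'cy': 228.84176128095234, 'k1': 0.03494507366138737, 'rvec': array([ 2.12100672, -2.1630067 ,  0.19882962]), 'tvec': array([-0.04947107,  0.54528191,  0.97193752])}
{'time_s': 0.1, 'q': array([ 7.20376361e+01,  5.26021883e+00,  7.05753937e+01, -4.87611885e-04,
        1.04268563e+02, -3.25036551e+00]), 'joint_velocities': array([-0.01485125, -0.09571916, -0.16096619, -0.01107944, -0.04465401,
        0.00809614]), 'joint_efforts': array([ 4.29552587e-03, -4.60211706e+01, -4.19221008e+01,  1.79702165e-04,
        1.04618812e-02,  1.05294001e-05]), 'tool_pos': array([0.15231659, 0.58007227, 0.230245  ]), 'tool_rot': array([-1.79895965e+02, -5.43466403e-03,  1.65287877e+02]), 'contact_force': array([0.08651626, 0.002643  , 0.10649089]), 'wrist_torque': array([0.03226883, 0.01928151, 0.01494645]), 'gripper_width': 0.08514200521911312} 0.0187
```

View pics/scene0.png

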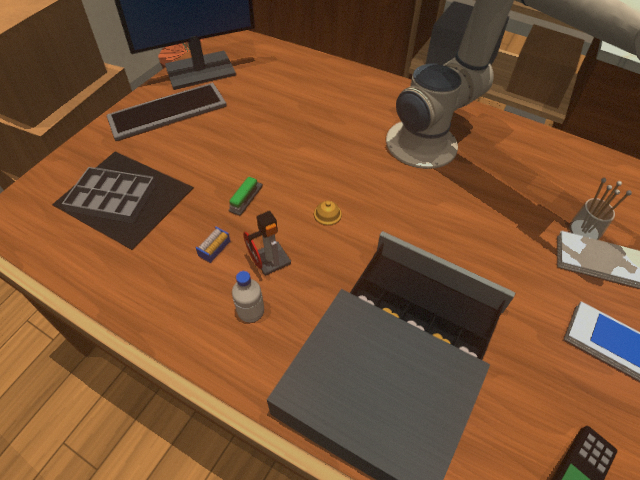

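View pics/top0.png

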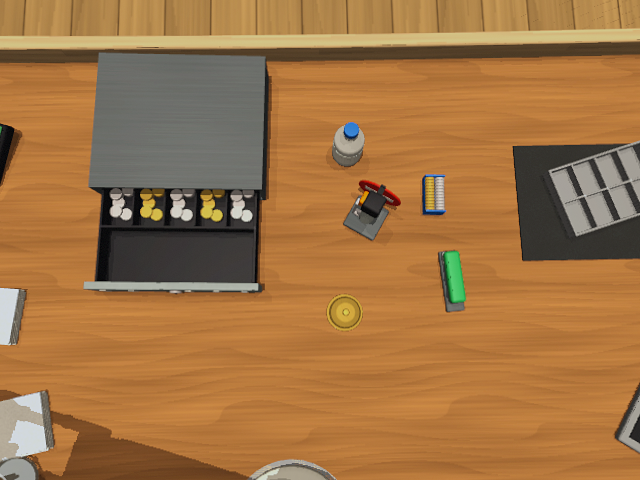

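The scene picture shows the sign near (267,240), the cassette at (213,244), the stapler at (245,195), the bell at (327,212), the bottle at (248,298) and the open drawer on the right. In the top view the cassette is at (433,195), the sign grip at (375,203), its base at (367,220), the bell at (345,312), and the drawer front runs from (85,287) to (260,288).

```bash
cat > h.py <<'E'
import numpy as np, cv2
from rig import arm, jaws, eyes
def K(c):
    f=240/np.tan(np.radians(c["vfov"]/2)); return np.array([[f,0,c["cx"]],[0,f,c["cy"]],[0,0,1]]),np.array([c["k1"],0,0,0.])
def ray(c,uv):
    k,d=K(c); p=cv2.undistortPoints(np.array(uv,float).reshape(-1,1,2),k,d).reshape(-1,2)
    R=cv2.Rodrigues(c["rvec"])[0]; return -R.T@c["tvec"],np.c_[p,np.ones(len(p))]@R
def on_z(c,uv,z):
    o,r=ray(c,uv); return o+r*((z-o[2])/r[:,2])[:,None]
def proj(c,P):
    k,d=K(c); return cv2.projectPoints(np.array(P,float).reshape(-1,1,3),c["rvec"],c["tvec"],k,d)[0].reshape(-1,2)
E
python3 - <<'E'
from h import *
c=eyes.get_calibration("top")
im=cv2.imread("pics/top0.png"); sc=cv2.imread("pics/scene0.png")
a=cv2.resize(im[110:330,325:475],None,fx=3,fy=3,interpolation=cv2.INTER_CUBIC)[:600]
b=cv2.resize(sc[170:320,190:290],None,fx=4,fy=4,interpolation=cv2.INTER_CUBIC)
out=np.zeros((600,850,3),np.uint8); out[:600,:450]=a[:600]; out[:600,450:850]=b
cv2.imwrite("pics/crop.png",out[:,:800])
print(on_z(c,[(433,195)],.034), on_z(c,[(375,203)],.154), on_z(c,[(85,287),(260,288)],.082))
hsv=cv2.cvtColor(im,cv2.COLOR_BGR2HSV)
m=cv2.inRange(hsv,(100,120,60),(130,255,255)); m[:,:400]=0; m[:, 460:]=0
print(cv2.boundingRect(m))
E
```

```text
[[ 0.61017204 -0.29122643  0.034     ]] [[ 0.56988869 -0.15949917  0.154     ]] [[0.43926507 0.36266766 0.082     ]
 [0.43047758 0.04769242 0.082     ]]
(423, 175, 23, 40)
```

View pics/crop.png

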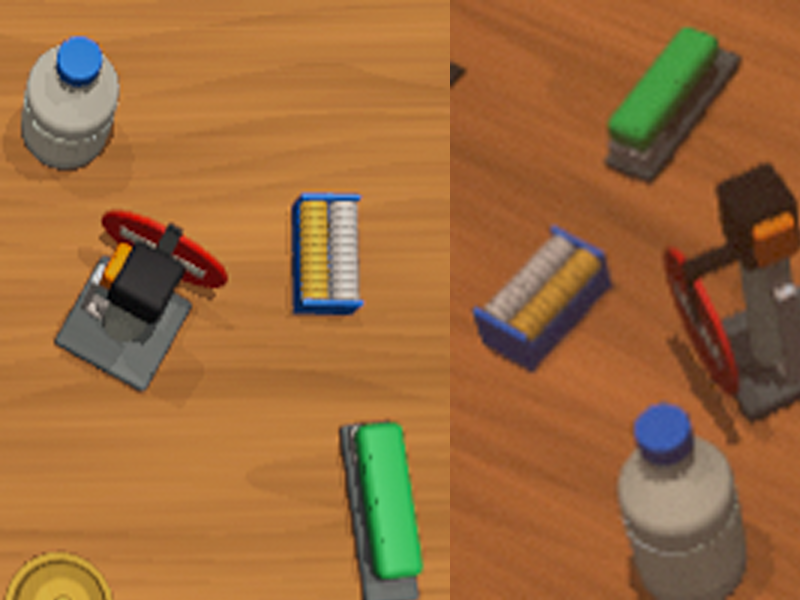

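Top crop at scale 3: the cassette stands almost straight (top face about x 300–360, y 195–303). The sign is turned by about -28°, with the button on the upper left and the disc on the upper right. Next I'll take wrist views over the cassette and sign, plus the top view again with the arm away from the drawer.

Run:
```python
from h import *
c=eyes.get_calibration("top")
t=lambda L:[(325+u/3,110+v/3) for u,v in L]
print("cass",on_z(c,t([(301,196),(360,196),(361,302),(300,304)]),.034))
print("disc end",on_z(c,t([(227,285),(102,215)]),.065))
print("spray",on_z(c,t([(79,60)]),.14),"bell",on_z(c,[(345,312)],.03))
arm.reach([.53,-.20,.36],[180,0,180] if arm.solve_ik([.53,-.20,.36],[180,0,180]) is not None else [180,0,0])
s=arm.state(); print(s["tool_pos"],s["tool_rot"],s["q"])
cw=eyes.get_calibration("wrist"); im=eyes.capture("wrist")
cv2.imwrite("pics/w1.png",im[:,:,::-1]); np.savez("w1.npz",**cw); print(cw)
```

```text
cass [[ 0.65066332 -0.27818585  0.034     ]
 [ 0.64995044 -0.31745934  0.034     ]
 [ 0.57804492 -0.31377295  0.034     ]
 [ 0.57743476 -0.27354708  0.034     ]]
disc end [[ 0.58447031 -0.2204218   0.065     ]
 [ 0.63189957 -0.1420416   0.065     ]]
spray [[ 0.70883605 -0.12362001  0.14      ]] bell [[ 0.38445919 -0.10997809  0.03      ]]
[ 0.53025395 -0.19936108  0.35990159] [ 1.79991228e+02 -2.70960185e-03 -1.79939663e+02] [-2.40499234e+01  3.89015195e+00  5.86390352e+01  7.77678915e-03
  1.17476869e+02 -1.14106672e+02]
{'vfov': 63.410488623165605, 'cx': 320.2671797115548, 'cy': 234.0591810264141, 'k1': -0.07147829719071608, 'rvec': array([-2.05340677, -2.0559083 , -0.3195154 ]), 'tvec': array([ 0.20015598, -0.58441051,  0.34039239])}
```

View pics/w1.png

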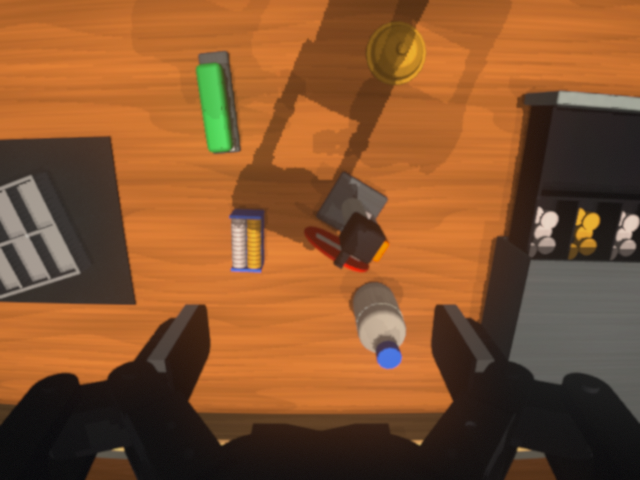

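Wrist view (image down is +x, right is +y): the cassette is centred at (247,240), the grip at (365,240) and the base at (352,203). I'll overlay the model on both views to check the estimates.

```bash
cat > ov.py <<'E'
from h import *
def box(x,y,yaw,cx,cy,hx,hy,z):
    a=np.radians(yaw);R=np.array([[np.cos(a),-np.sin(a)],[np.sin(a),np.cos(a)]])
    q=np.array([[cx+hx,cy+hy],[cx+hx,cy-hy],[cx-hx,cy-hy],[cx-hx,cy+hy]])@R.T+[x,y]
    return np.c_[q,np.full(4,z)]
def draw(im,c,P,o,s,col): cv2.polylines(im,[np.int32(np.round((proj(c,P)+.5-o)*s*8))],True,col,1,cv2.LINE_AA,3)
def crop(im,c,o,s,w,h,quads):
    o=np.array(o); r=cv2.resize(im[o[1]:o[1]+h,o[0]:o[0]+w],None,fx=s,fy=s,interpolation=cv2.INTER_CUBIC)
    for P,col in quads: draw(r,c,P,o,s,col)
    return r
E
python3 - <<'E'
from ov import *
cw=dict(np.load("w1.npz")); ct=eyes.get_calibration("top")
print(on_z(cw,[(247,240)],.034),on_z(cw,[(365,240)],.15))
S=(.571,-.159,-30)
Q=[(box(.614,-.2957,-3.3,0,0,.038,.02,.034),(0,0,255)),(box(*S,0,0,.017,.017,.154),(0,255,255)),(box(*S,0,0,.017,.017,.11),(255,255,0)),
 (box(*S,0,.021,.012,.004,.146),(255,0,255)),(box(*S,0,0,.035,.035,.0),(0,255,0)),(box(*S,.042,0,.002,.045,.065),(255,255,255))]
D=[(box(.435,.205,-1.6,.007,0,.007,.16,.082),(0,0,255)),(box(.435,.205,-1.6,.066,0,.052,.144,.059),(0,255,255))]
a=crop(cv2.imread("pics/top0.png"),ct,(335,160),3.5,114,90,Q)
b=crop(cv2.imread("pics/w1.png"),cw,(225,165),2.3,170,120,Q)
d=crop(cv2.imread("pics/top0.png"),ct,(80,180),2.1,190,120,D)
out=np.zeros((600,800,3),np.uint8)
for im,x,y in((a,0,0),(b,400,0),(d,0,330)): out[y:y+im.shape[0],x:x+im.shape[1]]=im[:600-y,:800-x]
cv2.imwrite("pics/ov1.png",out)
E
```

```text
[[ 0.61094177 -0.29282248  0.034     ]] [[ 0.57175492 -0.1566192   0.15      ]]
```

View pics/ov1.png

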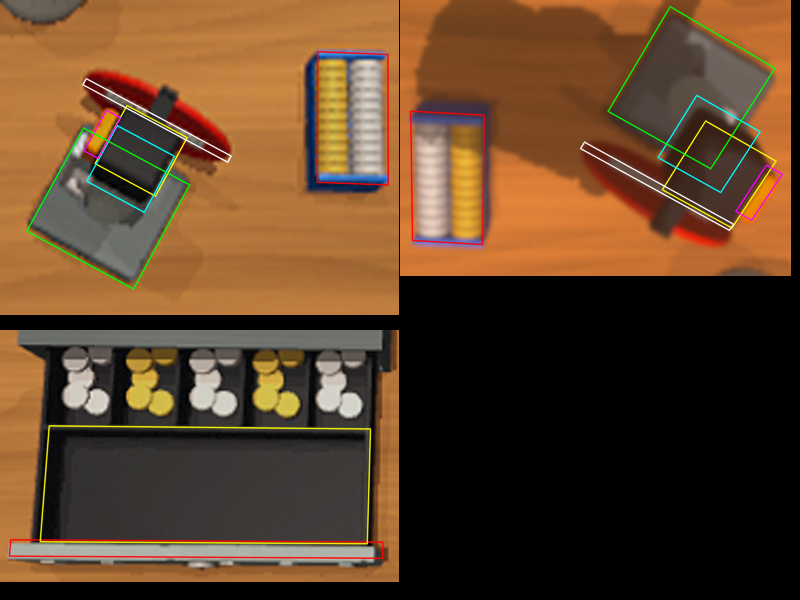

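Overlays agree within about 2 mm everywhere; only the drawer front sits about 2 mm nearer. Grasping the cassette.

Run:
```python
from h import *
S=lambda m:print(m,{k:np.round(v,3) for k,v in arm.state().items() if k in("time_s","tool_pos","contact_force","gripper_width")})
jaws.gripper_open()
arm.reach([.614,-.297,.20],[180,0,176.7])
arm.line_to([.614,-.297,.06],vel=.15); arm.line_to([.614,-.297,.005],vel=.06); S("down")
jaws.close(40); arm.sleep(.2); S("closed")
arm.line_to([.614,-.297,.10],vel=.12); S("lift")
arm.line_to([.614,-.297,.26],vel=.25); S("up")
arm.reach([.499,.203,.26],[180,0,178.4]); S("over")
cw=eyes.get_calibration("wrist"); im=eyes.capture("wrist"); cv2.imwrite("pics/w2.png",im[:,:,::-1])
```

```text
down {'time_s': np.float64(6.425), 'tool_pos': array([ 0.614, -0.297,  0.006]), 'contact_force': array([-0.924, -0.649,  0.18 ]), 'gripper_width': np.float64(0.086)}
closed {'time_s': np.float64(7.117), 'tool_pos': array([ 0.614, -0.297,  0.005]), 'contact_force': array([0.082, 1.15 , 3.244]), 'gripper_width': np.float64(0.039)}
lift {'time_s': np.float64(8.058), 'tool_pos': array([ 0.613, -0.297,  0.098]), 'contact_force': array([ 0.374, -0.029, -3.49 ]), 'gripper_width': np.float64(0.039)}
up {'time_s': np.float64(8.85), 'tool_pos': array([ 0.614, -0.297,  0.258]), 'contact_force': array([ 0.065,  0.449, -3.892]), 'gripper_width': np.float64(0.039)}
over {'time_s': np.float64(10.708), 'tool_pos': array([0.5  , 0.202, 0.26 ]), 'contact_force': array([ 0.165, -0.318, -3.128]), 'gripper_width': np.float64(0.039)}
```

View pics/w2.png

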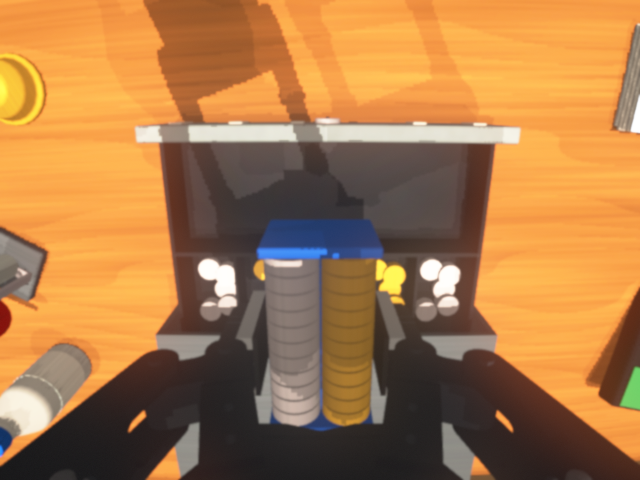

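The cassette hangs level between the fingers (centre about (320,340)). The drawer front's outer edge runs from (137,127) to (519,128). Placing it now.

Run:
```python
from h import *
S=lambda m:print(m,{k:np.round(v,3) for k,v in arm.state().items() if k in("time_s","tool_pos","contact_force","gripper_width")})
cw=eyes.get_calibration("wrist"); p=on_z(cw,[(137,127),(519,128)],.082); print("front",p)
x=p[:,0].mean()+.066; print("bay x",x)
x=.499 if abs(x-.499)>.012 else (x+.499)/2
arm.line_to([x,.203,.10],vel=.2); arm.line_to([x,.203,.028],vel=.08); S("low")
f0=arm.state()["contact_force"][2]
z=.026
while z>.014:
    arm.line_to([x,.203,z],vel=.03); f=arm.state()["contact_force"][2]
    if f-f0>3: break
    z-=.002
S("touch"); print(z)
jaws.gripper_open(); arm.sleep(.4); S("open")
arm.line_to([x,.203,.05],vel=.08); arm.line_to([x,.203,.20],vel=.25)
im=eyes.capture("wrist"); cv2.imwrite("pics/w3.png",im[:,:,::-1]); S("up")
```

```text
front [[0.42941527 0.05517121 0.082     ]
 [0.43905689 0.36559887 0.082     ]]
bay x 0.500236079200637
low {'time_s': np.float64(12.758), 'tool_pos': array([0.5  , 0.203, 0.029]), 'contact_force': array([ 0.106, -0.353, -2.353]), 'gripper_width': np.float64(0.04)}
touch {'time_s': np.float64(14.008), 'tool_pos': array([0.501, 0.203, 0.019]), 'contact_force': array([-0.142, -1.159,  4.933]), 'gripper_width': np.float64(0.039)}
0.017999999999999995
open {'time_s': np.float64(14.925), 'tool_pos': array([0.5  , 0.203, 0.018]), 'contact_force': array([-0.388, -0.208, -0.458]), 'gripper_width': np.float64(0.085)}
up {'time_s': np.float64(16.275), 'tool_pos': array([0.499, 0.203, 0.197]), 'contact_force': array([-0.349, -0.005,  0.163]), 'gripper_width': np.float64(0.085)}
```

View pics/w3.png

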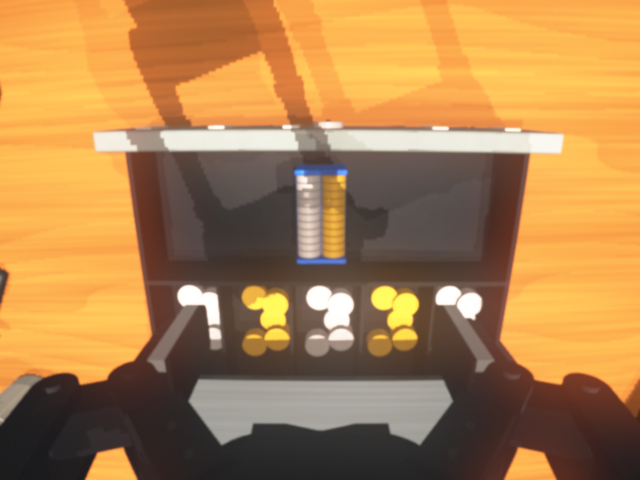

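The cassette lies flat in the bay at (321,215), released. Pushing the drawer shut with force checks.

Run:
```python
from h import *
S=lambda m:print(m,{k:np.round(v,3) for k,v in arm.state().items() if k in("time_s","tool_pos","contact_force","gripper_width")})
y=.207
arm.line_to([.375,y+.003,.20],vel=.25); jaws.close(20)
arm.line_to([.375,y+.003,.05],vel=.25); S("before")
d=np.array([np.cos(np.radians(-1.6)),np.sin(np.radians(-1.6)),0]); p0=np.array([.375,y+.003,.05])
arm.line_to(p0+d*.16,vel=.08); S("mid")
s=.16
while s<.26:
    s+=.004; arm.line_to(p0+d*s,vel=.05); f=arm.state()["contact_force"]
    if f[0]<-10: break
print(s); S("stop"); arm.sleep(.3); S("hold")
arm.line_to(p0+d*(s-.06),vel=.15); arm.line_to((p0+d*(s-.06))*[1,1,0]+[0,0,.25],vel=.25)
im=eyes.capture("wrist"); cv2.imwrite("pics/w4.png",im[:,:,::-1]); S("up")
cw=eyes.get_calibration("wrist"); np.savez("w4.npz",**cw)
```

```text
before {'time_s': np.float64(18.442), 'tool_pos': array([0.376, 0.21 , 0.051]), 'contact_force': array([ 0.57 , -1.568, -0.597]), 'gripper_width': np.float64(0.0)}
mid {'time_s': np.float64(20.592), 'tool_pos': array([0.535, 0.206, 0.05 ]), 'contact_force': array([-1.347, -0.166, -0.051]), 'gripper_width': np.float64(-0.0)}
0.22400000000000006
stop {'time_s': np.float64(24.592), 'tool_pos': array([0.594, 0.204, 0.05 ]), 'contact_force': array([-22.738,  -2.333,  12.269]), 'gripper_width': np.float64(-0.0)}
hold {'time_s': np.float64(24.892), 'tool_pos': array([0.594, 0.204, 0.05 ]), 'contact_force': array([-22.694,  -2.562,  10.836]), 'gripper_width': np.float64(-0.0)}
up {'time_s': np.float64(26.442), 'tool_pos': array([0.539, 0.205, 0.248]), 'contact_force': array([-0.247,  0.501,  0.39 ]), 'gripper_width': np.float64(-0.0)}
```

View pics/w4.png

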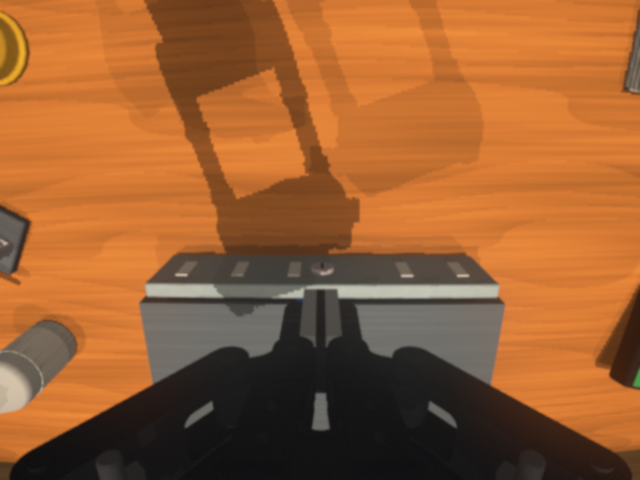

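The drawer is flush with the till: 22 N resistance at the stop, front strip at row 290 beside the roof edge. Next is the sign: approach, a wrist check via overlay, then grasp.

Run:
```python
from ov import *
S=lambda m:print(m,{k:np.round(v,3) for k,v in arm.state().items() if k in("time_s","tool_pos","tool_rot","contact_force","gripper_width")})
jaws.gripper_open()
arm.reach([.5715,-.158,.25],[180,0,150]); S("over")
cw=eyes.get_calibration("wrist"); im=np.ascontiguousarray(eyes.capture("wrist")[:,:,::-1])
G=(.571,-.159,-30)
for P,col in [(box(*G,0,0,.017,.017,.154),(0,255,255)),(box(*G,0,.021,.012,.004,.146),(255,0,255)),(box(*G,0,0,.035,.035,.0),(0,255,0))]: draw(im,cw,P,np.array([0,0]),1,col)
cv2.imwrite("pics/w5.png",im)
```

```text
over {'time_s': np.float64(28.592), 'tool_pos': array([ 0.572, -0.157,  0.25 ]), 'tool_rot': array([ 1.79969e+02, -4.00000e-03,  1.50096e+02]), 'contact_force': array([ 1.121,  0.084, -0.788]), 'gripper_width': np.float64(0.086)}
```

View pics/w5.png

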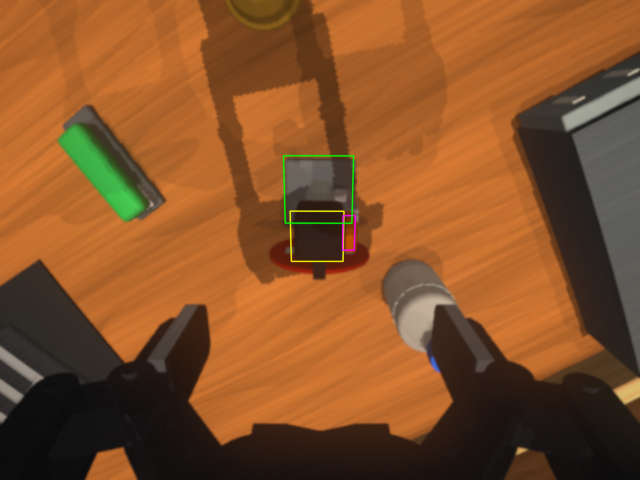

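The overlay fits: grip at (319,236), yaw correct, base square matches within a pixel. Descending, squeezing, then lifting to the stops under force monitoring.

Run:
```python
from h import *
S=lambda m:print(m,{k:np.round(v,3) for k,v in arm.state().items() if k in("time_s","tool_pos","contact_force","gripper_width")})
x,y=.572,-.158
arm.line_to([x,y,.17],vel=.15); arm.line_to([x,y,.112],vel=.06); S("down")
jaws.close(45); arm.sleep(.4); S("closed")
if arm.state()["gripper_width"]<.0385:
    z=.112
    while z<.256:
        z+=.006; arm.line_to([x,y,z],vel=.06)
        if z<.135 or .17<z<.195: S("z%.3f"%z)
        if arm.state()["contact_force"][2]<-25: break
    S("end")
    for n in("scene","top"): cv2.imwrite(f"pics/{n}9.png",eyes.capture(n)[:,:,::-1])
```

```text
down {'time_s': np.float64(30.442), 'tool_pos': array([ 0.572, -0.158,  0.113]), 'contact_force': array([-0.613,  0.591,  0.065]), 'gripper_width': np.float64(0.085)}
closed {'time_s': np.float64(31.35), 'tool_pos': array([ 0.573, -0.157,  0.113]), 'contact_force': array([1.663, 4.773, 5.845]), 'gripper_width': np.float64(0.036)}
z0.118 {'time_s': np.float64(31.6), 'tool_pos': array([ 0.573, -0.157,  0.117]), 'contact_force': array([ 4.889,  3.229, -3.175]), 'gripper_width': np.float64(0.035)}
z0.124 {'time_s': np.float64(31.85), 'tool_pos': array([ 0.573, -0.157,  0.123]), 'contact_force': array([ 3.946,  3.443, -2.536]), 'gripper_width': np.float64(0.036)}
z0.130 {'time_s': np.float64(32.1), 'tool_pos': array([ 0.573, -0.157,  0.129]), 'contact_force': array([ 4.438,  4.922, -1.375]), 'gripper_width': np.float64(0.036)}
z0.172 {'time_s': np.float64(33.85), 'tool_pos': array([ 0.573, -0.157,  0.171]), 'contact_force': array([ 5.212,  4.109, -1.803]), 'gripper_width': np.float64(0.035)}
z0.178 {'time_s': np.float64(34.1), 'tool_pos': array([ 0.573, -0.157,  0.177]), 'contact_force': array([ 3.594,  4.279, -2.335]), 'gripper_width': np.float64(0.035)}
z0.184 {'time_s': np.float64(34.35), 'tool_pos': array([ 0.573, -0.157,  0.183]), 'contact_force': array([ 4.253,  4.526, -2.424]), 'gripper_width': np.float64(0.035)}
z0.190 {'time_s': np.float64(34.6), 'tool_pos': array([ 0.572, -0.157,  0.189]), 'contact_force': array([ 4.798,  4.376, -3.569]), 'gripper_width': np.float64(0.035)}
end {'time_s': np.float64(37.35), 'tool_pos': array([ 0.572, -0.157,  0.253]), 'contact_force': array([ 4.736,  3.485, -5.466]), 'gripper_width': np.float64(0.035)}
```

Run:
```python
from ov import *
S=lambda m:print(m,{k:np.round(v,4) for k,v in arm.state().items() if k in("time_s","tool_pos","contact_force","gripper_width")})
z=.256; S("now")
while z<.266:
    z+=.002; arm.line_to([.572,-.158,z],vel=.03); arm.sleep(.1); S("z%.3f"%z)
    if arm.state()["contact_force"][2]<-12: break
arm.sleep(.5); S("end")
ct=eyes.get_calibration("scene"); im=np.ascontiguousarray(eyes.capture("scene")[:,:,::-1])
r=crop(im,ct,(180,110),2.5,320,240,[(box(.571,-.159,-30,0,0,.017,.017,z0),(0,255,255)) for z0 in(.25,.294)]+[(box(.571,-.159,-30,.042,0,.002,.045,.205),(255,255,255))])
cv2.imwrite("pics/end.png",r)
```

```text
now {'time_s': np.float64(37.45), 'tool_pos': array([ 0.5724, -0.1573,  0.2534]), 'contact_force': array([ 3.6605,  2.5244, -6.2902]), 'gripper_width': np.float64(0.0351)}
z0.258 {'time_s': np.float64(37.8), 'tool_pos': array([ 0.5723, -0.1573,  0.2534]), 'contact_force': array([  4.9151,   3.5479, -12.04  ]), 'gripper_width': np.float64(0.035)}
end {'time_s': np.float64(38.3), 'tool_pos': array([ 0.5723, -0.1573,  0.2534]), 'contact_force': array([  5.6271,   3.8752, -11.3829]), 'gripper_width': np.float64(0.035)}
```

View pics/end.png

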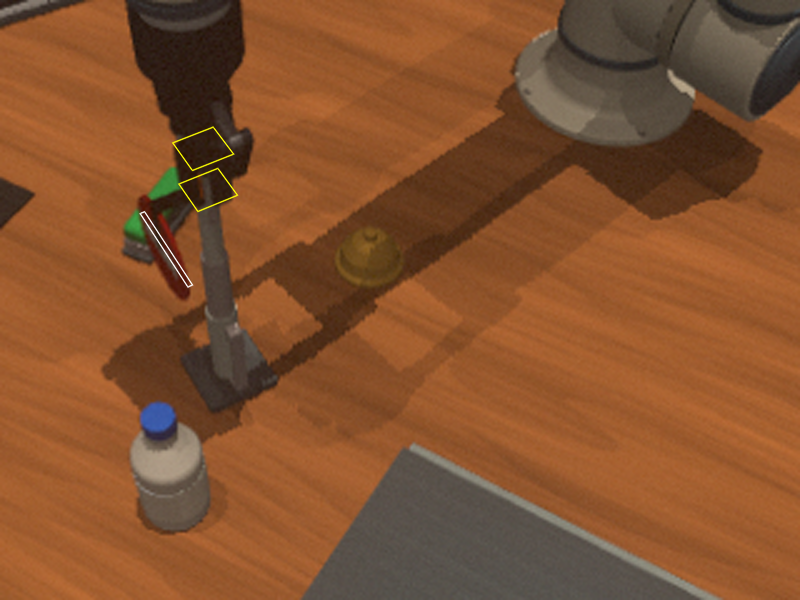

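The sign is fully out: both sections are visible, the grip sits inside the predicted +140 mm boxes, and the stop resists further pull. The drawer is still shut and the bystanders haven't moved. Handing in.

```bash
python3 -c "
from rig import arm
arm.sign_off(); s=arm.state(); print(s['time_s'],s['tool_pos'],s['contact_force'],s['gripper_width'])"
```

```text
the job is handed in; nothing more can be done
the job is handed in; nothing more can be done
```

The ticket desk is closed and the job is handed in at about 38 s on the robot's clock. No verdict was reported.

- **Cassette:** It was set down in the front bay and let go. The wrist picture showed it lying flat, well inside the walls. I did not see it again once the drawer was shut.
- **Drawer:** I pushed it until it met its stop with about 22 N. The wrist picture showed the front flush with the till.
- **Sign:** I gripped it across the button, and the jaws closed to 36 mm, which means the button was pressed in. I then lifted it to the second stop. The tool rose about 140 mm and did not move when commanded 2 mm further; the downward force went from 6 N to 12 N. At hand-in the arm was still gripping the sign at the 45 N setting and pulling it against the stop with about 11 N.
- **Bystanders:** The stapler, bell and bottle looked undisturbed in the last picture. I did not measure their positions.

None of my checks failed or disagreed. The sandbox accepted no state query after the hand-in, so I have no readings from the final second.

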